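# Set and lock the overhead camera arm at its tape mark

### The arm

A 6-joint arm with a two-finger parallel gripper is mounted at the origin on the work surface. World frame = base frame: x ahead of the robot, y to its left, z up, the work surface at z = 0. Lengths are in m, angles in degrees, forces in N, time in s.
With the tool pointing down it reaches from about 0.35 to 0.875 m from the base axis. Payload 4.2 kg.
Tool frame: the origin (TCP) lies at the very end of the fingers, on their centre line; the grasp point (between the pads) lies 19 mm behind it; z points along the fingers, y is the line along which they close (so a half turn about z gives the same grasp; the last joint's range is limited). The gripper opens to 87 mm and grips with 3 to 60 N. Pads are 19 mm wide; open, the fingers measure 117 mm over their backs; the gripper's body (75 mm by 190 mm) begins 51 mm behind the grasp point.
Start: joints at [-53.824, 22.042, 0.453, 0, -68.411, -14.817], TCP at [0.228, -0.582, 0.223] pointing down, gripper open.
Joint ranges: [-179.83, 179.83], [-69.29, 118.12], [-61.27, 80.66], [-181.25, 117.63], [-171.15, -9.14], [-177.46, 177.46]. Speed limits (degrees/s): [159.86, 159.86, 180, 180, 180, 180].

### API

Orientations are given as a 3x3 rotation matrix whose columns are the frame's x, y, z axes.
In Python, from station import monitor, cams, ticket gives the robot as it stands.
- The arm moves only by the tool drive_tool, never from a script. Its argument "moves" is a list of rows, each an object with "delta_pos": the shift along the tool's x, y, z in mm, a list of three; "turn": the turn about the tool's z in rad; "claw": the opening, from 0 (shut) to 1 (fully open). A call has 1 to 12 rows; each row shifts and turns the commanded pose from where the row before left it, along the tool's axes as they then stand; what a row does not reach is not made up. A row lasts 1/8 s, in which the tool goes at most 62.5 mm and 10.7 degrees, less where a joint would pass 70% of its speed; a pose out of reach is approached as far as the arm can. A call is refused whole if a number of a shift passes 62.5 or a number of a turn 0.188, either way. A call with a gripper value outside its range is refused whole. The fingers move at their own pace and stop on an object; the grip force is fixed at half the most. Time passes only in rows, so rows that do not move let the fingers close. It gives the time, the measured TCP pose, the force, the opening and the grip force at its end, in the units of the state.
- monitor.sense(): the state, without advancing time (a new reading comes with each control period).
- cams.capture(name): name is "side" or "top"; returns a dict with "color" (400x640x3 uint8, red, green, blue), "range_z" (400x640 float32, m along the optical axis (not along the pixel's ray), 0 where there is no reading), "vertical_fov" (degrees; the focal length in pixels is half the picture's height over the tangent of half this angle, whatever the lens; pixels are square), "cx", "cy" (the principal point, pixels), "dist" ([k1, k2, p1, p2, k3] as OpenCV has them; the pictures are not rectified), "extrinsics" (4x4, takes a point from camera to world coordinates). Camera axes: x right, y down, z forward; pixel columns grow to the right and rows downward; lengths in m; the calibration is good to about 2 mm. A picture is of the moment at which its call begins.
- ticket.finish_job(): hands the job in; it is judged then, once.
The state is a dict: "time_s": time; "joints": joint angles; "joint_velocities": joint speeds; "effort": joint torques, N m; "tcp_pos": TCP position; "ee_rot": TCP orientation; "wrist_force": force on the tool from outside, world axes, zero at the start; "moment": the same for the moment, N m; "gripper_width": opening from 0.0 (shut) to 1.0 (fully open); "gripper_force": force on a finger pad.
Only numpy, scipy, OpenCV 4.12 (cv2) and the standard library are available. Lean on these libraries where they do the work, as an engineer would, in place of code of your own. Each camera call takes 0.05 s, during which the arm holds its last target. There are 200 camera calls.

### The job

The sliding lower section of the overhead camera arm has run out to its end with its cam lever open. Take its collar and the open lever lightly between the fingers, push the section up the rod, lever still open, until the collar's upper rim just meets the black tape mark, and hold it there while you squeeze the lever fully shut against the collar in the same grip. Finish still gripping collar and lever (do not let go), and leave everything else on the bench where it is.

Things in the scene. Friction and masses are not known exactly. Their poses are not given: they have to be found in the camera images.
- boom_stand: Overhead camera arm: heavy 150 mm square steel base that does not move, 25 mm post at its centre; origin under the base's centre. From a dark head on the post, 350 mm up, a fixed 18 mm round aluminium rod runs along the base's +y, sloping down 18 degrees; it ends 440 mm from the head. The rod gives sideways at the collar by about 10 mm for 2 to 3 N, at most 20 mm, and springs back.
- rim (a point): On the rod's axis, at the upper rim of the black clamp collar, which caps the upper end of the sliding lower section. y points down the rod, z square to it and up, x level across it, to the lever's side. Collar: y 0 to 30 mm, z -17 to +17, flat back at x -19 mm (28 mm high). Below it a 26 mm tube, 190 mm long, camera hanging at its end. The section cannot turn.
- mark (a point): Where the rim has to be: the down-slope edge of the 12 mm wide black tape wound round the bare rod, on the rod's axis. Same axes as the rim. It lies 60 to 120 mm up the rod from where the rim starts. The sliding section passes freely over the tape.
- section_slide (a joint): Slide of the lower section, m: 0 is fully out (its start), grows as it is pushed up the rod, at most 0.16. Section, collar and camera weigh about 0.35 kg; with the lever open they run back down by their own weight (about 1 N along the rod) unless held.
- lever_swing (a joint): Swing of the cam lever, rad: 0 is fully shut, against the collar's side; at most 0.60 open; starts at 0.50 to 0.58. It stays where it is left; its tip takes 7 to 9 N to push. Below 0.28 rad the cam begins to clamp the section to the rod, so slide the section with the lever more open than that; shut, it locks the section.
- sleeve: The sliding lower section with its black collar; origin and axes as for the rim. The collar is gripped from above, one finger on its flat back (x = -19 mm), the other on the lever's outer face.
- cam_lever: The cam lever, an aluminium paddle: 26 mm wide along the rod, 6 mm thick, rounded tip 45 mm from the pivot. Origin on the pivot (parallel to the rod), at x +21, y +15, z -23 mm from the rim. Shut, it stands up along z beside the collar: 43.5 mm across both. Opening swings its tip out to +x; as only the lever gives, the middle of the grip shifts to -x by half of what the fingers close.
- lever_tip (a point): Outer edge of the lever's rounded tip (3.5 mm radius), mid-width: 3.5 mm outward and 41.5 mm along the lever from its pivot. Seen from the rim it stands at x +44, z +12 mm at 0.50 rad (63 mm across to the collar's back), x +47, z +10 mm at 0.58 rad (66 mm across), and x +24.5, z +18 mm when shut.
- test_track: Plywood board with a length of model track, 90 x 420 x 24 mm, fixed, under and beyond the camera; origin under its centre.
- loco: Grey model locomotive, 172 x 30 x 51 mm, on the test track; bystander.
- boxcar: Brown model boxcar, 140 x 32 x 54 mm, on the test track; bystander.
- hopper: Dark model hopper car, 125 x 32 x 48 mm, on the bench; bystander.
- throttle: Black hand controller with knob and keys, 70 x 130 x 38 mm, lying on the bench; bystander.
- screwdriver: Screwdriver, 170 mm, lying on the bench; bystander.
- glue: White glue bottle, 38 mm across, 115 mm tall, standing; bystander.
- mug: White mug, 80 mm across, 92 mm tall, standing; bystander.
- cleaning_block: Wood and cork rail-cleaning block, 50 x 70 x 28 mm; bystander.

How it is judged (in metres and radians):
On the way:
1. the section is held at the mark by collar and lever, the lever still open (distance between rim and mark below 0.005 m and value of joint lever_swing above 0.22 rad and (contact force between the fingers and sleeve_c0 above 1 N or contact force between the fingers and sleeve_c1 above 1 N) and contact force between the fingers and cam_lever above 1 N), for 0.2 s.
At the end, for the whole second after the job is handed in: The collar's upper rim is within 5 mm of the tape's down-slope edge, the lever is shut (within 0.06 rad), the section is at rest, and the fingers still press on both collar and lever with more than 2 N each (distance between rim and mark below 0.005 m and value of joint lever_swing below 0.06 rad and (contact force between the fingers and sleeve_c0 above 2 N or contact force between the fingers and sleeve_c1 above 2 N) and contact force between the fingers and cam_lever above 2 N and velocity of joint section_slide between -0.01 and 0.01 m/s); the arm keeps its last pose, push and grip.
It fails at once if another thing on the bench is moved by more than 20 mm (distance of any of loco, boxcar, hopper, throttle, screwdriver, glue, mug, cleaning_block from where it was at the start of the episode above 0.02 m).
It also fails if it takes over 45 s, if anything falls off the work surface, if the arm or the gripper's body presses on something with over 40 N, if the wrist force passes 120 N, or if a joint passes its speed limit or range.

## Working session

There is one attempt and no reset: what is moved stays moved. The work goes in short steps, Python scripts to look and compute and a tool call to move; the robot and the scene stay as the last step left them, time stands still between calls to the robot, and variables do not carry over. Pictures are saved under pics/ and viewed, at most 10 in all, crops included, and the job is handed in when it is done.

Besides the shell and the picture viewer there is one more tool, called after "Request:" as name([rows], argument=value, ...), one row to a line, values as JSON. drive_tool: Moves the arm, as the interface text tells. Its arguments: {"type":"object","properties":{"moves":{"type":"array","items":{"type":"object","properties":{"delta_pos":{"type":"array","items":{"type":"number"}},"turn":{"type":"number"},"claw":{"type":"number"}}}}},"required":["moves"]}

```bash
mkdir -p pics; ls
cat > h.py <<'E'
import numpy as np, cv2
from station import monitor, cams, ticket
def cap(n):
    c=cams.capture(n); h,w=c["color"].shape[:2]
    f=h/2/np.tan(np.radians(c["vertical_fov"])/2)
    c["K"]=np.array([[f,0,c["cx"]],[0,f,c["cy"]],[0,0,1]]); c["d"]=np.array(c["dist"],float); c["E"]=np.array(c["extrinsics"])
    return c
def rays(c,px):
    p=cv2.undistortPoints(np.array(px,float).reshape(-1,1,2),c["K"],c["d"]).reshape(-1,2)
    return np.c_[p,np.ones(len(p))]
def pts(c,px):
    px=np.array(px).reshape(-1,2); z=c["range_z"][px[:,1].astype(int),px[:,0].astype(int)]
    return (rays(c,px)*z[:,None])@c["E"][:3,:3].T+c["E"][:3,3]
def proj(c,P):
    T=np.linalg.inv(c["E"]); return cv2.projectPoints(np.array(P,float).reshape(-1,1,3),cv2.Rodrigues(T[:3,:3])[0],T[:3,3],c["K"],c["d"])[0].reshape(-1,2)
E
python3 - <<'E'
from h import *
s=monitor.sense(); print(s)
for n in("side","top"):
    c=cap(n); cv2.imwrite(f"pics/{n}0.png",c["color"][:,:,::-1]); print(n,c["E"].round(3),c["vertical_fov"],c["d"],(c["range_z"]>0).mean())
E
```

```text
pics
{'time_s': 0.0, 'joints': array([-5.38263582e+01,  2.20908235e+01,  3.77535611e-01, -2.85388199e-02,
       -6.84113266e+01, -1.48160431e+01]), 'joint_velocities': array([ 0.09121701, -0.09337423, -0.07237587, -0.04996621, -0.06976127,
        0.1057754 ]), 'effort': array([-3.20871559e-04, -3.90666175e+01,  1.87407303e+01,  4.21988457e+00,
        1.09408065e-02, -2.20407014e-04]), 'tcp_pos': array([ 0.22739693, -0.58149799,  0.2214448 ]), 'ee_rot': array([[-9.31392448e-01, -3.64015494e-01, -9.09821111e-04],
       [-3.64016615e-01,  9.31390244e-01,  2.02900952e-03],
       [ 1.08807604e-04,  2.22099414e-03, -9.99997528e-01]]), 'wrist_force': array([ 0.26612555, -1.311389  , -0.63682375]), 'moment': array([-0.06252292, -0.03322468,  0.02316468]), 'gripper_force': 0.0, 'gripper_width': 0.999630286964692}
side [[-0.915 -0.304  0.267  0.225]
 [-0.404  0.681 -0.61   0.648]
 [ 0.003 -0.666 -0.746  0.96 ]
 [ 0.     0.     0.     1.   ]] 53.66515271776565 [-0.08573301  0.          0.          0.          0.        ] 0.99598046875
top [[-0.028 -0.978  0.209  0.264]
 [-1.     0.027 -0.009  0.036]
 [ 0.003 -0.209 -0.978  1.446]
 [ 0.     0.     0.     1.   ]] 42.394789739223 [0.01369866 0.         0.         0.         0.        ] 0.9958828125
```

View pics/side0.png

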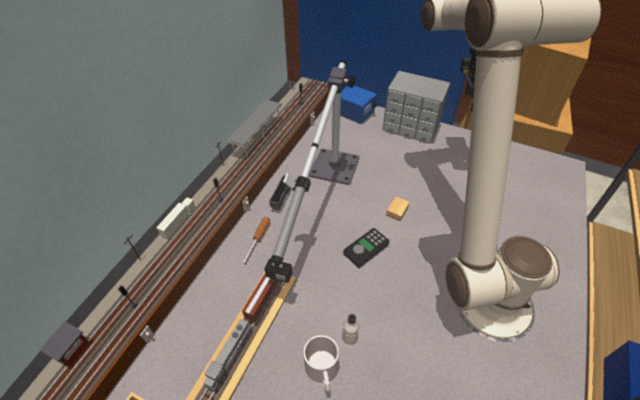

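View pics/top0.png

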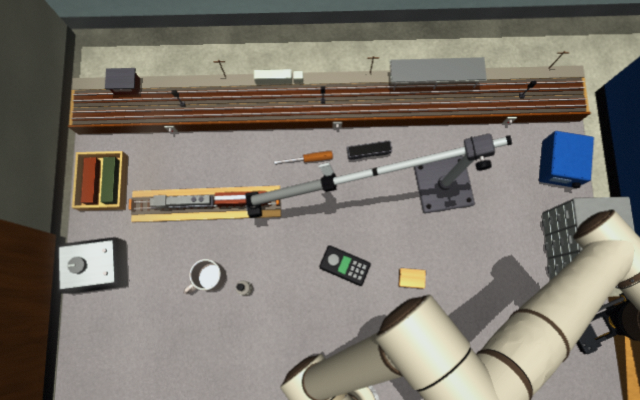

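The side view shows the collar at about (302,184) and the tape at (316,145). In the top view they are at (328,183) and (375,171), with the lever on the far (+x) side. Next I'll enlarge both and measure along the rod.

Run:
```python
from h import *
s=cap("side"); t=cap("top")
a=cv2.resize(s["color"][125:215,265:345],None,fx=5,fy=5,interpolation=cv2.INTER_CUBIC)
b=cv2.resize(t["color"][145:215,300:390],None,fx=4.4,fy=6.4285,interpolation=cv2.INTER_CUBIC)
b=cv2.resize(t["color"][145:215,300:390],None,fx=4.4,fy=4.4,interpolation=cv2.INTER_CUBIC)
b=cv2.copyMakeBorder(b,0,450-b.shape[0],0,0,cv2.BORDER_CONSTANT)
cv2.imwrite("pics/c1.png",np.hstack([a,b])[:,:,::-1])
for n,c,box in(("side",s,(265,125,345,215)),("top",t,(240,130,480,220))):
    x0,y0,x1,y1=box
    px=np.array([(x,y) for y in range(y0,y1) for x in range(x0,x1)]); P=pts(c,px)
    m=(P[:,2]>0.2)
    print(n,m.sum(),P[m].min(0),P[m].max(0)); 
    np.savez(f"{n}.npz",px=px[m],P=P[m],col=c["color"][px[m][:,1],px[m][:,0]])
```

```text
side 990 [ 0.22501306 -0.16336997  0.21466825] [0.60790113 0.64791314 0.96006466]
top 2589 [ 0.26405107 -0.32412436  0.20003374] [0.63123245 0.18206831 1.44596493]
```

View pics/c1.png

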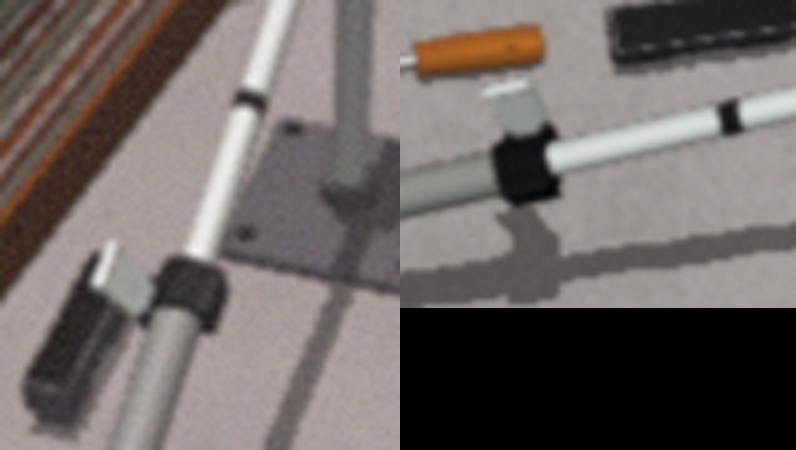

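The crops show the lever open on +x. The tape's lower edge is near side pixel (314,146) and top pixel (373,173). The rim is near side (303,177) and top (334,181). Next step: fit the cylinder for the axis, then locate the colour transitions along it.

```bash
cat > fit.py <<'E'
from h import *
from scipy.optimize import least_squares
def axis(P):
    def res(q,P):
        az,x0,z0=q; d=np.array([np.cos(S)*np.sin(az),np.cos(S)*np.cos(az),-np.sin(S)]); v=P-np.array([x0,YR,z0])
        return np.linalg.norm(np.cross(v,d),axis=1)-.009
    return res
S=np.radians(18);YR=-.15
E
python3 - <<'E'
from fit import *
out={}
for n in("side","top"):
    D=np.load(n+".npz"); P=D["P"];g=D["col"].astype(int); 
    ok=(P[:,2]<.45)&(P[:,1]<.2); P=P[ok];g=g[ok];px=D["px"][ok]
    m=(g.min(1)>150)&(P[:,1]<-0.0)
    q=[0,.52,.3]
    # rough line for gating
    for it in range(4):
        r=least_squares(axis(0),q,args=(P[m],),loss="soft_l1",f_scale=.002); q=r.x
        rr=np.abs(axis(0)(q,P)); m=(g.min(1)>140)&(rr<(.02,.01,.006,.005)[it])
    az,x0,z0=q; d=np.array([np.cos(S)*np.sin(az),np.cos(S)*np.cos(az),-np.sin(S)]);o=np.array([x0,YR,z0])
    print(n,m.sum(),np.degrees(az),q,rr[m].mean(), "cam centre",)
    s=(P-o)@d; dist=np.linalg.norm(np.cross(P-o,d),axis=1)
    for b in np.arange(-.1,.3,.005):
        k=(s>=b)&(s<b+.005)&(dist<.03)
        if k.sum(): print(round(b,3),k.sum(),int(g[k].mean()),int(g[k].min()),(dist[k].mean()*1e3).round(1),end=" | ")
    print()
E
```

```text
side 399 -4.688717540632254 [-0.08183356  0.57999632  0.31105626] 0.00192682490881471 cam centre
-0.01 4 172 137 12.9 | -0.005 6 197 139 10.0 | 0.0 13 194 139 10.9 | 0.005 8 197 159 9.8 | 0.01 11 193 140 11.5 | 0.015 10 200 144 10.4 | 0.02 12 193 138 10.7 | 0.025 8 204 166 10.3 | 0.03 11 193 139 10.1 | 0.035 10 198 138 11.1 | 0.04 12 198 141 9.6 | 0.045 11 199 139 10.4 | 0.05 11 166 100 10.9 | 0.055 13 89 45 9.6 | 0.06 10 79 43 9.7 | 0.065 12 148 81 11.8 | 0.07 12 196 140 10.4 | 0.075 12 197 128 11.3 | 0.08 9 197 136 9.8 | 0.085 11 198 138 10.2 | 0.09 13 194 137 11.0 | 0.095 12 197 127 10.4 | 0.1 12 197 132 11.4 | 0.105 10 193 121 11.3 | 0.11 13 190 116 11.7 | 0.115 11 204 151 10.4 | 0.12 12 187 113 11.4 | 0.125 10 198 135 10.9 | 0.13 14 189 106 11.5 | 0.135 11 201 131 10.6 | 0.14 12 190 102 11.3 | 0.145 13 186 117 11.7 | 0.15 12 200 110 11.5 | 0.155 7 191 116 10.9 | 0.16 11 106 70 10.0 | 0.165 25 68 42 12.2 | 0.17 24 53 39 11.6 | 0.175 27 53 37 12.5 | 0.18 28 54 35 12.7 | 0.185 26 48 33 13.2 | 0.19 34 87 34 12.1 | 0.195 16 140 84 11.0 | 0.2 17 133 97 11.4 | 0.205 21 140 104 12.0 | 0
[... 1492 characters left out ...]
187 136 9.1 | 0.145 14 188 132 9.3 | 0.15 15 182 136 8.4 | 0.155 17 178 97 9.7 | 0.16 52 43 6 16.9 | 0.165 43 47 6 20.5 | 0.17 42 50 8 20.3 | 0.175 40 44 10 19.6 | 0.18 40 45 11 20.1 | 0.185 39 57 15 19.5 | 0.19 17 108 86 14.2 | 0.195 20 125 84 13.0 | 0.2 26 123 83 13.5 | 0.205 18 126 83 13.3 | 0.21 22 125 81 13.1 | 0.215 21 125 87 12.9 | 0.22 21 125 81 12.9 | 0.225 21 126 86 13.1 | 0.23 23 122 83 12.7 | 0.235 21 126 86 13.1 | 0.24 18 127 81 12.6 | 0.245 21 123 83 13.2 | 0.25 21 125 85 13.4 | 0.255 21 125 82 12.6 | 0.26 21 123 88 12.8 | 0.265 20 125 83 13.1 | 0.27 18 125 87 13.4 | 0.275 23 123 81 13.5 | 0.28 20 125 86 12.6 | 0.285 23 126 84 12.7 | 0.29 18 124 85 12.8 | 0.295 23 126 83 13.1 |
```

Run:
```python
from fit import *
q=[-.1313,.58694,.29542]; az,x0,z0=q
d=np.array([np.cos(S)*np.sin(az),np.cos(S)*np.cos(az),-np.sin(S)]);o=np.array([x0,YR,z0])
xr=np.array([np.cos(az),-np.sin(az),0]); zr=np.cross(xr,d)
print("d",d,"x",xr,"z",zr,"mark",o+.0657*d,"rim",o+.160*d)
R=np.c_[xr,d,zr]
for n in("side","top"):
    D=np.load(n+".npz"); L=(D["P"]-o)@R; g=D["col"].min(1)
    m=(np.hypot(L[:,0],L[:,2])<.025)&(g>140)&(L[:,1]<.155)&(L[:,1]>-.05)
    print(n,m.sum(),"rod local x,z median",np.median(L[m],0), np.percentile(L[m][:,[0,2]],[5,95],axis=0))
    c=(L[:,1]>.15)&(L[:,1]<.2)&(np.abs(L[:,2])<.06)&(np.abs(L[:,0])<.08)
    lev=c&(L[:,0]>.022); print("lever",lev.sum(),np.percentile(L[lev],[2,50,98],axis=0).round(4)); 
    k=lev&(L[:,0]>.035);print(L[k][np.argsort(-L[k][:,0])][:12].round(4),)
    col=c&(L[:,0]<.018)&(g<70);print("collar",np.percentile(L[col],[2,98],axis=0).round(4))
    # image-based: bare rod midline, projected axis
c=cap("side")
for s in(0,.0657,.11,.16): print(s,proj(c,o+s*d).round(1))
for y in (135,150,160,170):
    row=c["color"][y,295:330].min(1).astype(int); i=np.where(row>185)[0]; print(y,295+i.min(),295+i.max())
```

```text
d [-0.12451523  0.94287033 -0.30901699] x [0.99139253 0.13092306 0.        ] z [-0.04045745  0.30635714  0.95105652] mark [ 0.57875935 -0.08805342  0.27511758] rim [0.56701756 0.00085925 0.24597728]
side 306 rod local x,z median [-0.00356028  0.0808786   0.0066988 ] [[-0.00972674  0.00195091]
 [ 0.0045163   0.00942282]]
lever 108 [[ 0.0225  0.1604 -0.0147]
 [ 0.0314  0.174   0.0027]
 [ 0.0414  0.1851  0.0167]]
[[0.0429 0.1687 0.0132]
 [0.0423 0.1782 0.0145]
 [0.0414 0.1651 0.0128]
 [0.0413 0.1638 0.0158]
 [0.0411 0.1727 0.0158]
 [0.041  0.1814 0.0154]
 [0.0408 0.1848 0.0109]
 [0.0407 0.1834 0.0139]
 [0.0402 0.1754 0.0156]
 [0.0398 0.1689 0.0148]
 [0.0398 0.1603 0.0154]
 [0.0392 0.1712 0.0139]]
collar [[-0.0213  0.1629 -0.0038]
 [ 0.0117  0.1882  0.0175]]
top 581 rod local x,z median [-0.00117368  0.04285265  0.00735495] [[-0.00797397  0.00302074]
 [ 0.00726516  0.01166663]]
lever 138 [[ 0.0224  0.1638 -0.0174]
 [ 0.033   0.1755  0.0038]
 [ 0.0447  0.189   0.0188]]
[[0.0456 0.1757 0.01  ]
 [0.0448 0.1852 0.0128]
 [0.0448 0.1768 0.015 ]
 [0.0447 0.1871 0.015 ]
 [0.0446 0.1664 0.0157]
 [0.0437 0.1637 0.0168]
 [0.0434 0.1821 0.0153]
 [0.0434 0.1718 0.0155]
 [0.0432 0.1678 0.0121]
 [0.043  0.1695 0.0149]
 [0.0429 0.1656 0.0112]
 [0.0427 0.1897 0.0157]]
collar [[-0.0195  0.1616 -0.008 ]
 [ 0.0143  0.1885  0.0195]]
0 [[319.4 128.6]]
0.0657 [[312.7 148.5]]
0.11 [[308.  162.5]]
0.16 [[302.5 178.8]]
135 316 319
150 310 314
160 307 311
170 304 307
```

Both views agree to about 2 mm. The rim is at about (0.567, 0.001, 0.246), the mark is about 94 mm up the rod, and the lever is open about 0.50 rad. First move: lift and turn.

Request:
drive_tool([
  {"delta_pos": [0,0,-20],"turn": -0.166,"claw": 1},
  {"delta_pos": [0,0,-20],"turn": -0.166,"claw": 1},
  {"delta_pos": [0,0,-20],"turn": -0.166,"claw": 1},
  {"delta_pos": [0,0,-20],"turn": -0.166,"claw": 1},
  {"delta_pos": [0,0,-20],"turn": -0.166,"claw": 1},
  {"delta_pos": [0,0,-20],"turn": -0.166,"claw": 1},
  {"delta_pos": [0,0,-20],"turn": -0.166,"claw": 1},
  {"delta_pos": [0,0,-20],"turn": -0.166,"claw": 1},
])

```text
time_s: 1.25
tcp_pos: [0.2276, -0.5819, 0.383]
ee_rot: [[0.135, -0.991, -0.0], [-0.991, -0.135, 0.0], [-0.0, 0.0, -1.0]]
wrist_force: [-0.2, -0.8, -1.0]
gripper_width: 0.999
gripper_force: 0.0
```

Request:
drive_tool([
  {"delta_pos": [-40,-30,0],"claw": 1},
  {"delta_pos": [-40,-30,0],"claw": 1},
  {"delta_pos": [-40,-30,0],"claw": 1},
  {"delta_pos": [-40,-30,0],"claw": 1},
  {"delta_pos": [-40,-30,0],"claw": 1},
  {"delta_pos": [-40,-30,0],"claw": 1},
  {"delta_pos": [-40,-30,0],"claw": 1},
  {"delta_pos": [-40,-30,0],"claw": 1},
  {"delta_pos": [-40,-30,0],"claw": 1},
  {"delta_pos": [-40,-30,0],"claw": 1},
  {"delta_pos": [-40,-30,0],"claw": 1},
  {"delta_pos": [-40,-30,0],"claw": 1},
])

```text
invalid input
```

Request:
drive_tool([
  {"delta_pos": [-35,-32,0],"claw": 1},
  {"delta_pos": [-36,-33,0],"claw": 1},
  {"delta_pos": [0,0,0],"claw": 1},
  {"delta_pos": [0,0,0],"claw": 1},
])

```text
invalid input
```

Run:
```python
from h import *
s=monitor.sense(); print(s["time_s"],s["tcp_pos"],s["ee_rot"].round(4),s["joints"].round(1),s["wrist_force"])
print("want over",[.5771,.0197])
a=cap("side");cv2.imwrite("pics/c2.png",cv2.resize(a["color"][80:280,200:400],None,fx=2.8,fy=2.8,interpolation=cv2.INTER_CUBIC)[:,:,::-1])
```

```text
1.25 [ 0.22761883 -0.58189123  0.38300969] [[ 1.351e-01 -9.908e-01 -1.000e-04]
 [-9.908e-01 -1.351e-01  4.000e-04]
 [-4.000e-04  1.000e-04 -1.000e+00]] [-53.8  18.8  18.1  -0.  -89.2  61.6] [-0.23130868 -0.77832554 -0.95430104]
want over [0.5771, 0.0197]
```

View pics/c2.png

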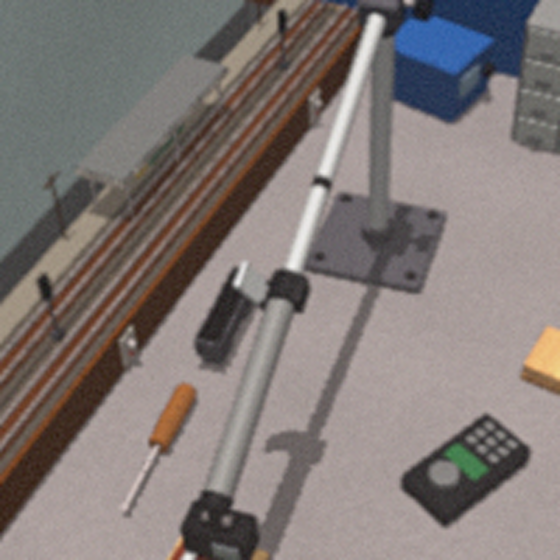

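The gripper isn't in this view yet, because rows need every key, so those two calls were refused. I'll resend them with turn 0.

Request:
drive_tool([
  {"delta_pos": [-40,-31,0],"turn": 0,"claw": 1},
  {"delta_pos": [-40,-31,0],"turn": 0,"claw": 1},
  {"delta_pos": [-40,-31,0],"turn": 0,"claw": 1},
  {"delta_pos": [-40,-31,0],"turn": 0,"claw": 1},
  {"delta_pos": [-40,-31,0],"turn": 0,"claw": 1},
  {"delta_pos": [-40,-31,0],"turn": 0,"claw": 1},
  {"delta_pos": [-40,-31,0],"turn": 0,"claw": 1},
  {"delta_pos": [-40,-31,0],"turn": 0,"claw": 1},
  {"delta_pos": [-40,-31,0],"turn": 0,"claw": 1},
  {"delta_pos": [-40,-31,0],"turn": 0,"claw": 1},
  {"delta_pos": [-40,-31,0],"turn": 0,"claw": 1},
  {"delta_pos": [-40,-31,0],"turn": 0,"claw": 1},
])

```text
time_s: 2.8
tcp_pos: [0.5347, -0.0562, 0.3822]
ee_rot: [[0.127, -0.992, -0.0], [-0.992, -0.127, 0.0], [-0.0, 0.0, -1.0]]
wrist_force: [0.6, -0.9, 0.2]
gripper_width: 1.001
gripper_force: 0.0
```

Request:
drive_tool([
  {"delta_pos": [-35,-28,0],"turn": 0,"claw": 1},
  {"delta_pos": [-34,-27,0],"turn": 0.004,"claw": 1},
  {"delta_pos": [0,0,40],"turn": 0,"claw": 1},
  {"delta_pos": [0,0,40],"turn": 0,"claw": 1},
  {"delta_pos": [0,0,0],"turn": 0,"claw": 1},
  {"delta_pos": [0,0,0],"turn": 0,"claw": 1},
])

```text
time_s: 3.55
tcp_pos: [0.5808, 0.0175, 0.3043]
ee_rot: [[0.125, -0.992, 0.003], [-0.992, -0.125, -0.0], [0.001, -0.003, -1.0]]
wrist_force: [1.3, 0.4, 1.1]
gripper_width: 1.001
gripper_force: 0.0
```

Run:
```python
from h import *
s=monitor.sense(); print(s["time_s"],s["tcp_pos"],s["ee_rot"].round(4),s["joints"].round(1),s["wrist_force"])
print("want over",[.5771,.0197])
a=cap("side");b=cap("top")
f=lambda c,x,y:cv2.resize(c["color"][y:y+130,x:x+130],None,fx=3,fy=3,interpolation=cv2.INTER_CUBIC)
cv2.imwrite("pics/c3.png",np.hstack([f(a,240,95),f(b,280,110)])[:,:,::-1])
```

```text
3.55 [0.58076982 0.01747775 0.30432759] [[ 1.249e-01 -9.922e-01  2.900e-03]
 [-9.922e-01 -1.249e-01 -3.000e-04]
 [ 7.000e-04 -2.800e-03 -1.000e+00]] [ 17.7  15.1   2.    0.1 -76.8 -10.6] [1.25407235 0.38528028 1.09752482]
want over [0.5771, 0.0197]
```

View pics/c3.png

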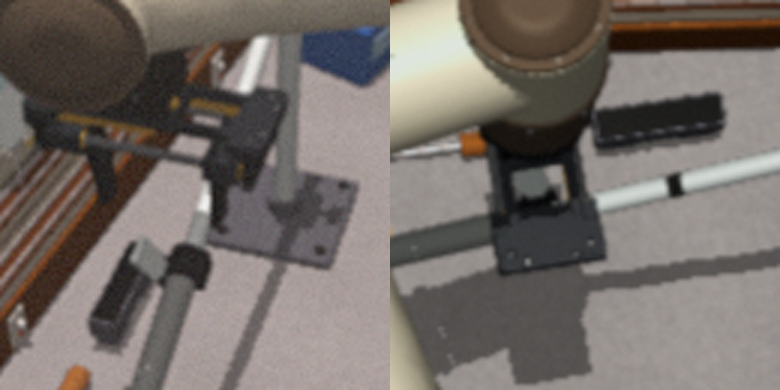

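The fingers straddle the collar: side-crop tips near (107,200) and (218,228), top-crop lever between the jaws near (535,185). I'll correct a few mm and descend.

Request:
drive_tool([
  {"delta_pos": [-2.5,3.5,0],"turn": -0.006,"claw": 1},
  {"delta_pos": [0,0,18],"turn": 0,"claw": 1},
  {"delta_pos": [0,0,18],"turn": 0,"claw": 1},
  {"delta_pos": [0,0,18],"turn": 0,"claw": 1},
  {"delta_pos": [0,0,18],"turn": 0,"claw": 1},
  {"delta_pos": [0,0,0],"turn": 0,"claw": 1},
  {"delta_pos": [0,0,0],"turn": 0,"claw": 1},
])

```text
time_s: 4.53
tcp_pos: [0.5793, 0.0202, 0.2379]
ee_rot: [[0.133, -0.991, 0.012], [-0.991, -0.133, 0.0], [0.001, -0.012, -1.0]]
wrist_force: [-1.3, 2.7, 18.3]
gripper_width: 1.0
gripper_force: 9.1
```

Run:
```python
from h import *
s=monitor.sense(); print(s["time_s"],s["tcp_pos"],s["ee_rot"].round(4),s["wrist_force"],s["gripper_width"])
a=cap("side");b=cap("top")
f=lambda c,x,y:cv2.resize(c["color"][y:y+80,x:x+80],None,fx=5,fy=5,interpolation=cv2.INTER_CUBIC)
cv2.imwrite("pics/c4.png",np.hstack([f(a,260,135),f(b,295,140)])[:,:,::-1])
```

```text
4.525 [0.57928078 0.02017004 0.2378869 ] [[ 1.334e-01 -9.910e-01  1.220e-02]
 [-9.911e-01 -1.334e-01  2.000e-04]
 [ 1.400e-03 -1.210e-02 -9.999e-01]] [-1.33481322  2.66601107 18.28673359] 1.000222846030671
```

View pics/c4.png

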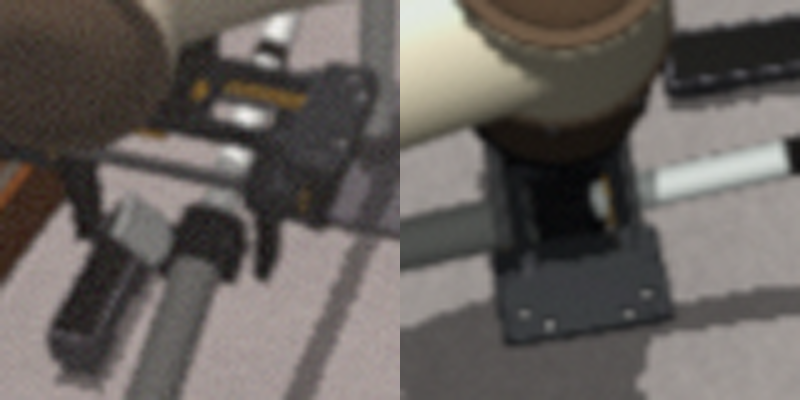

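The gripper is over the collar with clear gaps at both fingers: side-crop far finger (85,225) vs lever tip (130,205), near finger (265,265) vs collar (240,245). Even so, it feels 18 N upward and sits 6 mm high. I'll use the moment to find the contact.

Run:
```python
from h import *
s=monitor.sense(); print(s["wrist_force"],s["moment"],s["gripper_force"],s["tcp_pos"],s["effort"])
F=s["wrist_force"];M=s["moment"];R=s["ee_rot"]
# lever arm (world, horizontal) r: Mx=ry Fz - .., My=-rx Fz
print("F,M in tool",(R.T@F).round(2),(R.T@M).round(3))
c=cap("side"); p=s["tcp_pos"]
for k in(-1,1):
    for h in(0,.019,.04,.07): print(k,h,proj(c,p+R@[0,k*.0435,-h]).round(1), ((proj(c,p+R@[0,k*.0435,-h])-[260,135])*5).round(0))
q=[-.1313,.58694,.29542]
# points seen now in region around collar, in rim frame
az=q[0];S=np.radians(18);d=np.array([np.cos(S)*np.sin(az),np.cos(S)*np.cos(az),-np.sin(S)]);xr=np.array([np.cos(az),-np.sin(az),0]);zr=np.cross(xr,d)
rim=np.array([.56702,.00086,.24598]);A=np.c_[xr,d,zr]
for (u,v) in ((130,205),(150,235),(205,225),(240,245),(265,265),(85,225),(150,165),(225,190)):
    x,y=260+u//5,135+v//5; P=pts(c,[(x,y)])[0]; print((u,v),c["color"][y,x],"rimframe mm",((P-rim)@A*1e3).round(1),"tool mm",(R.T@(P-p)*1e3).round(1))
```

```text
[-1.62563166  2.14010703 17.33487647] [ 0.58923811  1.19695558 -0.08929855] 9.046942613931606 [0.57924536 0.02015749 0.23788056] [ -1.43180341 -25.06037951  12.6275754    2.44230598   0.89234423
   0.13378205]
F,M in tool [ -2.31   1.11 -17.35] [-1.108 -0.742  0.097]
-1 0 [[279.2 181.1]] [[ 96. 230.]]
-1 0.019 [[278.7 175.8]] [[ 94. 204.]]
-1 0.04 [[278.1 169.8]] [[ 91. 174.]]
-1 0.07 [[277.3 160.9]] [[ 86. 130.]]
1 0 [[311.2 188.1]] [[256. 265.]]
1 0.019 [[311.2 182.8]] [[256. 239.]]
1 0.04 [[311.1 176.9]] [[256. 209.]]
1 0.07 [[311. 168.]] [[255. 165.]]
(130, 205) [121 123 121] rimframe mm [40.   8.6 14.2] tool mm [  5.1 -25.6 -18.6]
(150, 235) [117 114 112] rimframe mm [29.9 15.  -2.5] tool mm [  4.  -15.3  -0.9]
(205, 225) [43 39 38] rimframe mm [-1.3 11.2 14.7] tool mm [  2.3  15.7 -18.8]
(240, 245) [49 47 44] rimframe mm [-18.4  11.7   1.1] tool mm [ 6.  33.  -5.9]
(265, 265) [40 39 35] rimframe mm [-37.   25.2  12.8] tool mm [-10.5  51.5 -13.1]
(85, 225) [41 35 36] rimframe mm [60.9 22.6  9.3] tool mm [ -6.7 -46.4  -9.4]
(150, 165) [67 64 66] rimframe mm [11.5 23.1 91. ] tool mm [-32.4   2.  -87.5]
(225, 190) [133 128 124] rimframe mm [ -3.2 -14.4   6.9] tool mm [ 29.1  17.7 -19.3]
```

Request:
drive_tool([
  {"delta_pos": [0,0,-8],"turn": 0,"claw": 1},
  {"delta_pos": [0,0,0],"turn": 0,"claw": 1},
  {"delta_pos": [0,0,0],"turn": 0,"claw": 1},
])

```text
time_s: 5.05
tcp_pos: [0.576, 0.0196, 0.2385]
ee_rot: [[0.132, -0.991, -0.0], [-0.991, -0.132, -0.0], [0.0, 0.0, -1.0]]
wrist_force: [0.4, -0.2, 3.0]
gripper_width: 0.996
gripper_force: 1.6
```

Request:
drive_tool([
  {"delta_pos": [0,0,-12],"turn": 0,"claw": 1},
  {"delta_pos": [0,0,0],"turn": 0,"claw": 1},
  {"delta_pos": [0,0,0],"turn": 0,"claw": 1},
])

```text
time_s: 5.42
tcp_pos: [0.576, 0.0197, 0.2503]
ee_rot: [[0.131, -0.991, -0.0], [-0.991, -0.131, 0.0], [-0.0, 0.0, -1.0]]
wrist_force: [-0.5, -0.2, -0.5]
gripper_width: 0.998
gripper_force: 0.0
```

Run:
```python
from h import *
s=monitor.sense(); R=s["ee_rot"]; print(s["tcp_pos"],R.round(4),"F",s["wrist_force"],"M",s["moment"],s["gripper_force"])
t=cap("top"); c=cap("side")
f=lambda c,x,y,w,h,k:cv2.resize(c["color"][y:y+h,x:x+w],None,fx=k,fy=k,interpolation=cv2.INTER_CUBIC)
cv2.imwrite("pics/c5.png",np.hstack([f(c,220,60,130,160,3),f(t,265,60,130,160,3)])[:,:,::-1])
```

```text
[0.57597431 0.01970417 0.25030867] [[ 1.315e-01 -9.913e-01 -5.000e-04]
 [-9.913e-01 -1.315e-01  1.000e-04]
 [-2.000e-04  5.000e-04 -1.000e+00]] F [-0.52588854 -0.1681593  -0.50783522] M [ 0.01919163  0.12772388 -0.00316569] 0.0
```

View pics/c5.png

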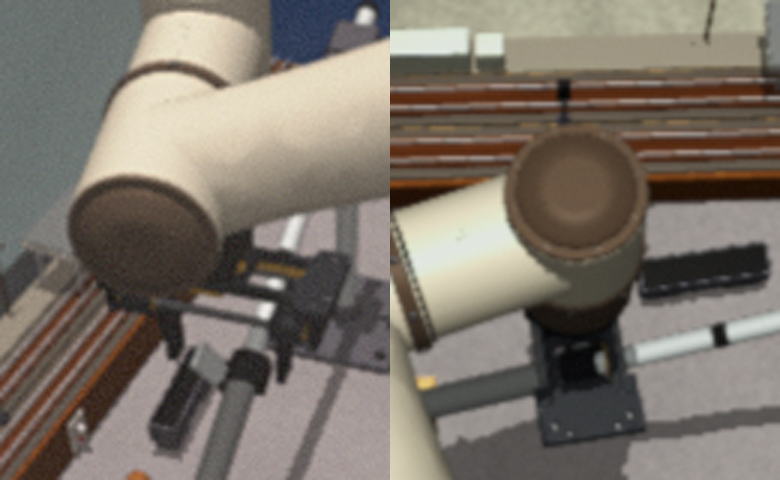

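With no contact the tool sits exactly at the target. The picture shows clear gaps on both sides, yet something under the near finger meets its tip at z≈0.238. A grip at z≈0.242 still covers the collar's back and the lever's tip, so I'll use that height and close lightly.

Request:
drive_tool([
  {"delta_pos": [0,0,8],"turn": 0,"claw": 0.9},
  {"delta_pos": [0,0,0],"turn": 0,"claw": 0.8},
  {"delta_pos": [0,0,0],"turn": 0,"claw": 0.75},
  {"delta_pos": [0,0,0],"turn": 0,"claw": 0.73},
  {"delta_pos": [0,0,0],"turn": 0,"claw": 0.73},
])

```text
time_s: 6.15
tcp_pos: [0.5761, 0.0197, 0.2427]
ee_rot: [[0.132, -0.991, 0.0], [-0.991, -0.132, 0.0], [-0.0, -0.0, -1.0]]
wrist_force: [-0.0, 0.5, -0.5]
gripper_width: 0.737
gripper_force: 0.8
```

Request:
drive_tool([
  {"delta_pos": [0,0,0],"turn": 0,"claw": 0.71},
  {"delta_pos": [0,0,0],"turn": 0,"claw": 0.71},
])

```text
time_s: 6.4
tcp_pos: [0.5768, 0.0199, 0.243]
ee_rot: [[0.132, -0.991, 0.002], [-0.991, -0.132, 0.001], [-0.0, -0.002, -1.0]]
wrist_force: [-0.4, 0.5, 0.1]
gripper_width: 0.717
gripper_force: 15.6
```

Request:
drive_tool([
  {"delta_pos": [0,0,0],"turn": 0,"claw": 0.71},
  {"delta_pos": [0,0,0],"turn": 0,"claw": 0.71},
])

```text
time_s: 6.65
tcp_pos: [0.5762, 0.0199, 0.2429]
ee_rot: [[0.132, -0.991, 0.001], [-0.991, -0.132, 0.0], [-0.0, -0.001, -1.0]]
wrist_force: [0.3, 0.6, 2.0]
gripper_width: 0.713
gripper_force: 13.4
```

```bash
cat > loc.py <<'E'
from h import *
S=np.radians(18);az=-.1313
d=np.array([np.cos(S)*np.sin(az),np.cos(S)*np.cos(az),-np.sin(S)]);o=np.array([.58694,-.15,.29542])
def prof(c,ds=.002,lo=.04,hi=.2,off=np.zeros(3)):
    s=np.arange(lo,hi,.001); P=o+off+s[:,None]*d
    px=proj(c,P); v=c["color"].min(2).astype(np.float32)
    return s,cv2.remap(v,px[:,0].astype(np.float32)[None],px[:,1].astype(np.float32)[None],cv2.INTER_LINEAR)[0]
E
python3 - <<'E'
from loc import *
st=monitor.sense();print(st["tcp_pos"],st["gripper_width"],st["gripper_force"],st["wrist_force"],st["moment"])
for n in("side","top"):
    c=cap(n)
    zr=np.cross([np.cos(az),-np.sin(az),0],d)
    s,v=prof(c,off=.009*zr); print(n,[(round(a*1000),int(b)) for a,b in zip(s,v)][::2])
    cv2.imwrite(f"pics/g_{n}.png",c["color"][:,:,::-1])
E
```

```text
[0.57623703 0.01985613 0.2428904 ] 0.7132092243290371 13.406145125627518 [0.25930696 0.60070472 1.96324139] [ 0.40829684 -0.22924651  0.05206579]
side [(40, 220), (42, 220), (44, 221), (46, 218), (48, 208), (50, 178), (52, 135), (54, 88), (56, 63), (58, 48), (60, 44), (62, 47), (64, 47), (66, 46), (68, 45), (70, 42), (72, 41), (74, 41), (76, 45), (78, 44), (80, 43), (82, 46), (84, 50), (86, 55), (88, 77), (90, 109), (92, 153), (94, 164), (96, 168), (98, 148), (100, 116), (102, 83), (104, 61), (106, 49), (108, 42), (110, 41), (112, 46), (114, 53), (116, 67), (118, 80), (120, 81), (122, 79), (124, 71), (126, 59), (128, 55), (130, 48), (132, 43), (134, 40), (136, 42), (138, 48), (140, 55), (142, 68), (144, 82), (146, 94), (148, 105), (150, 116), (152, 126), (154, 118), (156, 87), (158, 58), (160, 36), (162, 41), (164, 35), (166, 31), (168, 35), (170, 35), (172, 36), (174, 40), (176, 38), (178, 35), (180, 40), (182, 38), (184, 44), (186, 58), (188, 79), (190, 92), (192, 99), (194, 99), (196, 98), (198, 96)]
top [(40, 209), (42, 209), (44, 210), (46, 211), (48, 210), (50, 206), (52, 176), (54, 115), (56, 57), (58, 27), (60, 23), (62, 33), (64, 86), (66, 150), (68, 192), (70, 207), (72, 208), (74, 209), (76, 209), (78, 210), (80, 208), (82, 208), (84, 209), (86, 209), (88, 210), (90, 209), (92, 208), (94, 208), (96, 209), (98, 210), (100, 209), (102, 208), (104, 208), (106, 208), (108, 209), (110, 209), (112, 208), (114, 208), (116, 208), (118, 209), (120, 209), (122, 208), (124, 205), (126, 192), (128, 162), (130, 137), (132, 125), (134, 118), (136, 101), (138, 72), (140, 56), (142, 46), (144, 36), (146, 25), (148, 24), (150, 30), (152, 53), (154, 88), (156, 115), (158, 118), (160, 97), (162, 60), (164, 22), (166, 12), (168, 12), (170, 12), (172, 11), (174, 11), (176, 13), (178, 14), (180, 14), (182, 15), (184, 15), (186, 15), (188, 16), (190, 19), (192, 23), (194, 23), (196, 21), (198, 21)]
```

Run:
```python
from loc import *
zr=np.cross([np.cos(az),-np.sin(az),0],d)
def cross(s,v,a,b):
    k=(s>=a)&(s<=b); s,v=s[k],v[k]; h=(v.max()+v.min())/2; i=np.where(np.diff(np.sign(v-h)))[0]
    return [(1e3*(s[j]+(h-v[j])/(v[j+1]-v[j])*.001)).round(1) for j in i]
for n in("side","top"):
    c=cap(n); c["color"]=cv2.imread(f"pics/{n}0.png")[:,:,::-1]
    for off in (-.003,0,.003):
        s,v=prof(c,off=.009*zr+off*np.array([np.cos(az),-np.sin(az),0])); print(n,off,"tape",cross(s,v,.04,.085),"rim",cross(s,v,.12,.18))
```

```text
side -0.003 tape [np.float64(51.7), np.float64(62.3)] rim [np.float64(156.4)]
side 0 tape [np.float64(51.8), np.float64(62.5)] rim [np.float64(156.1)]
side 0.003 tape [np.float64(51.8), np.float64(63.1)] rim [np.float64(156.0)]
top -0.003 tape [np.float64(54.1), np.float64(64.6)] rim [np.float64(161.4)]
top 0 tape [np.float64(54.0), np.float64(64.9)] rim [np.float64(161.9)]
top 0.003 tape [np.float64(53.5), np.float64(65.0)] rim [np.float64(161.3)]
```

Request:
drive_tool([
  {"delta_pos": [8,0,-2.6],"turn": 0,"claw": 0.71},
  {"delta_pos": [8,0,-2.6],"turn": 0,"claw": 0.71},
  {"delta_pos": [8,0,-2.6],"turn": 0,"claw": 0.71},
  {"delta_pos": [8,0,-2.6],"turn": 0,"claw": 0.71},
  {"delta_pos": [8,0,-2.6],"turn": 0,"claw": 0.71},
  {"delta_pos": [8,0,-2.6],"turn": 0,"claw": 0.71},
  {"delta_pos": [8,0,-2.6],"turn": 0,"claw": 0.71},
  {"delta_pos": [8,0,-2.6],"turn": 0,"claw": 0.71},
  {"delta_pos": [8,0,-2.6],"turn": 0,"claw": 0.71},
  {"delta_pos": [8,0,-2.6],"turn": 0,"claw": 0.71},
  {"delta_pos": [8,0,-2.6],"turn": 0,"claw": 0.71},
  {"delta_pos": [0,0,0],"turn": 0,"claw": 0.71},
])

```text
time_s: 8.35
tcp_pos: [0.5878, -0.0684, 0.2718]
ee_rot: [[0.131, -0.991, 0.001], [-0.991, -0.131, -0.0], [0.0, -0.001, -1.0]]
wrist_force: [-1.0, 2.9, 4.5]
gripper_width: 0.715
gripper_force: 13.6
```

Request:
drive_tool([
  {"delta_pos": [0,0,0],"turn": 0,"claw": 0.71},
  {"delta_pos": [0,0,0],"turn": 0,"claw": 0.71},
])

```text
time_s: 8.6
tcp_pos: [0.5877, -0.0679, 0.2717]
ee_rot: [[0.132, -0.991, 0.0], [-0.991, -0.132, -0.0], [0.0, -0.0, -1.0]]
wrist_force: [0.1, 3.3, 5.1]
gripper_width: 0.712
gripper_force: 13.6
```

```bash
cat > chk.py <<'E'
from loc import *
st=monitor.sense();print(st["tcp_pos"],st["gripper_width"],st["gripper_force"],st["wrist_force"],st["moment"])
print("moved along rod mm",-(st["tcp_pos"]-np.array([.57624,.01986,.24289]))@d*1e3)
zr=np.cross([np.cos(az),-np.sin(az),0],d); xr=np.array([np.cos(az),-np.sin(az),0])
for n in("side","top"):
    c=cap(n)
    for x in (-.004,0,):
        s,v=prof(c,off=.012*zr+x*xr,lo=.03,hi=.24); print(n,x,[(round(a*1000),int(b)) for a,b in zip(s,v)][::3])
    if n=="side":
        c0=dict(c); c0["color"]=cv2.imread("pics/g_side.png")[:,:,::-1]
        s,v=prof(c0,off=.012*zr,lo=.03,hi=.24);print("old",[(round(a*1000),int(b)) for a,b in zip(s,v)][129::3])
    cv2.imwrite(f"pics/h_{n}.png",c["color"][:,:,::-1])
f=lambda n,x,y,w,h,k:cv2.resize(cv2.imread(f"pics/h_{n}.png")[y:y+h,x:x+w],None,fx=k,fy=k,interpolation=cv2.INTER_CUBIC)
cv2.imwrite("pics/c6.png",np.hstack([f("side",270,110,80,90,5),f("top",330,130,80,90,5)]))
E
python3 chk.py
```

```text
[ 0.58773657 -0.06792538  0.27165071] 0.7119917638660304 13.618382513523102 [0.08849376 3.27537943 5.14495754] [ 0.91103279 -0.09917667  0.01780035]
moved along rod mm 93.08927293655822
side -0.004 [(30, 45), (33, 44), (36, 42), (39, 40), (42, 43), (45, 56), (48, 71), (51, 87), (54, 80), (57, 52), (60, 39), (63, 36), (66, 33), (69, 32), (72, 35), (75, 36), (78, 32), (81, 40), (84, 36), (87, 38), (90, 30), (93, 47), (96, 81), (99, 101), (102, 100), (105, 101), (108, 102), (111, 103), (114, 105), (117, 102), (120, 102), (123, 103), (126, 102), (129, 102), (132, 102), (135, 101), (138, 101), (141, 102), (144, 101), (147, 101), (150, 102), (153, 102), (156, 101), (159, 103), (162, 103), (165, 100), (168, 103), (171, 103), (174, 102), (177, 103), (180, 101), (183, 101), (186, 101), (189, 103), (192, 102), (195, 103), (198, 100), (201, 101), (204, 103), (207, 104), (210, 100), (213, 103), (216, 104), (219, 103), (222, 103), (225, 104), (228, 103), (231, 103), (234, 103), (237, 103)]
side 0 [(30, 75), (33, 53), (36, 50), (39, 65), (42, 87), (45, 105), (48, 120), (51, 114), (54, 83), (57, 52
[... 1838 characters left out ...]
, (48, 20), (51, 17), (54, 19), (57, 13), (60, 14), (63, 35), (66, 56), (69, 28), (72, 13), (75, 13), (78, 12), (81, 14), (84, 12), (87, 13), (90, 17), (93, 19), (96, 21), (99, 26), (102, 34), (105, 32), (108, 32), (111, 45), (114, 59), (117, 72), (120, 75), (123, 76), (126, 75), (129, 76), (132, 76), (135, 76), (138, 76), (141, 76), (144, 76), (147, 76), (150, 75), (153, 76), (156, 76), (159, 76), (162, 76), (165, 76), (168, 76), (171, 76), (174, 77), (177, 76), (180, 75), (183, 76), (186, 76), (189, 76), (192, 76), (195, 75), (198, 86), (201, 105), (204, 121), (207, 131), (210, 140), (213, 149), (216, 154), (219, 159), (222, 163), (225, 168), (228, 172), (231, 175), (234, 178), (237, 181)]
```

View pics/c6.png

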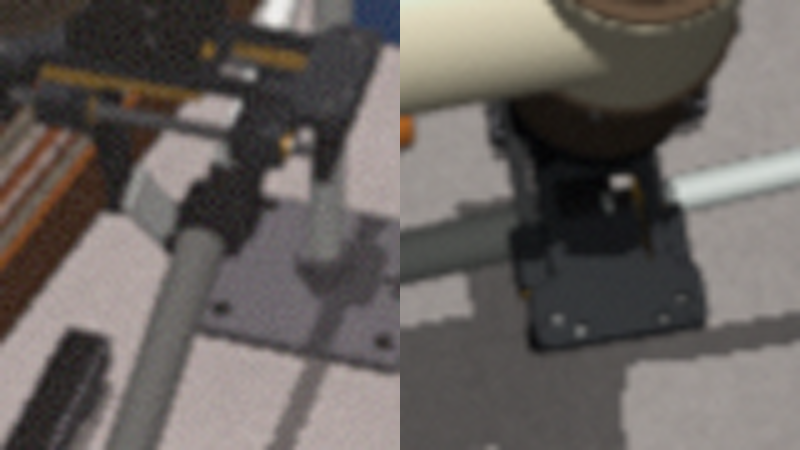

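The lever is still open (side crop near (145,200)) and the collar is gripped. The collar's lower edge moved 93.4 mm, the same as the tool, so nothing slipped. A bare-rod sliver of about 3 mm remains at the tape (top crop near (620,185)), so I'll push 3 mm more and hold.

Request:
drive_tool([
  {"delta_pos": [1.5,0,-0.5],"turn": 0,"claw": 0.71},
  {"delta_pos": [1.5,0,-0.5],"turn": 0,"claw": 0.71},
  {"delta_pos": [0,0,0],"turn": 0,"claw": 0.71},
  {"delta_pos": [0,0,0],"turn": 0,"claw": 0.71},
  {"delta_pos": [0,0,0],"turn": 0,"claw": 0.71},
  {"delta_pos": [0,0,0],"turn": 0,"claw": 0.71},
])

```text
time_s: 9.45
tcp_pos: [0.5881, -0.0708, 0.2726]
ee_rot: [[0.132, -0.991, 0.0], [-0.991, -0.132, -0.0], [0.0, -0.0, -1.0]]
wrist_force: [-0.1, 2.2, 5.9]
gripper_width: 0.716
gripper_force: 13.6
```

Run:
```python
from loc import *
st=monitor.sense();print(st["time_s"],st["gripper_width"],st["gripper_force"],st["wrist_force"])
print("moved",-(st["tcp_pos"]-np.array([.57624,.01986,.24289]))@d*1e3)
zr=np.cross([np.cos(az),-np.sin(az),0],d)
c=cap("top"); old=dict(c); old["color"]=cv2.imread("pics/h_top.png")[:,:,::-1]
for k in(old,c):
    s,v=prof(k,off=.009*zr,lo=.05,hi=.085); print([(round(a*1000),int(b)) for a,b in zip(s,v)])
c=cap("side"); s,v=prof(c,off=.012*zr,lo=.08,hi=.1); print([(round(a*1000),int(b)) for a,b in zip(s,v)])
```

```text
9.45 0.7157084775336197 13.614288121461868 [-0.08482458  2.19015717  5.94962308]
moved 96.16236220254592
[(50, 17), (51, 18), (52, 19), (53, 20), (54, 21), (55, 22), (56, 19), (57, 16), (58, 14), (59, 13), (60, 13), (61, 16), (62, 19), (63, 30), (64, 42), (65, 51), (66, 56), (67, 59), (68, 47), (69, 33), (70, 24), (71, 18), (72, 14), (73, 14), (74, 15), (75, 14), (76, 13), (77, 12), (78, 13), (79, 14), (80, 15), (81, 15), (82, 14), (83, 14), (84, 13)]
[(50, 77), (51, 82), (52, 85), (53, 79), (54, 61), (55, 42), (56, 31), (57, 20), (58, 15), (59, 14), (60, 14), (61, 14), (62, 13), (63, 13), (64, 12), (65, 11), (66, 10), (67, 8), (68, 10), (69, 12), (70, 13), (71, 13), (72, 13), (73, 12), (74, 11), (75, 12), (76, 13), (77, 14), (78, 13), (79, 13), (80, 13), (81, 13), (82, 13), (83, 14), (84, 14)]
[(80, 37), (81, 38), (82, 39), (83, 39), (84, 40), (85, 39), (86, 37), (87, 35), (88, 36), (89, 43), (90, 51), (91, 58), (92, 70), (93, 80), (94, 91), (95, 96), (96, 99), (97, 103), (98, 103), (99, 103), (100, 103)]
```

The sliver has closed at 96.2 mm of travel, so the rim is at the mark. Now I'll squeeze the lever shut, shifting the tool toward -x (tool +y) as it closes.

Request:
drive_tool([
  {"delta_pos": [0,0.9,0],"turn": 0,"claw": 0.69},
  {"delta_pos": [0,0.9,0],"turn": 0,"claw": 0.67},
  {"delta_pos": [0,0.9,0],"turn": 0,"claw": 0.65},
  {"delta_pos": [0,0.9,0],"turn": 0,"claw": 0.63},
  {"delta_pos": [0,0.9,0],"turn": 0,"claw": 0.61},
  {"delta_pos": [0,0,0],"turn": 0,"claw": 0.61},
])

```text
time_s: 10.3
tcp_pos: [0.5833, -0.0715, 0.2725]
ee_rot: [[0.132, -0.991, -0.001], [-0.991, -0.132, -0.0], [0.0, 0.001, -1.0]]
wrist_force: [-0.7, 3.6, 5.9]
gripper_width: 0.616
gripper_force: 10.1
```

```bash
cat > q.py <<'E'
from loc import *
st=monitor.sense();print(st["time_s"],st["gripper_width"],st["gripper_force"],st["wrist_force"],st["moment"])
print("moved",-(st["tcp_pos"]-np.array([.57624,.01986,.24289]))@d*1e3)
zr=np.cross([np.cos(az),-np.sin(az),0],d)
c=cap("side"); s,v=prof(c,off=.012*zr,lo=.084,hi=.1); print([(round(a*1000),int(b)) for a,b in zip(s,v)])
c=cap("top"); s,v=prof(c,off=.009*zr,lo=.05,hi=.075); print([(round(a*1000),int(b)) for a,b in zip(s,v)])
E
python3 q.py
```

```text
10.3 0.6157944909697471 10.050252825021744 [-0.73192926  3.63540623  5.86808745] [ 0.90011366  0.09244291 -0.04025184]
moved 96.13188514972155
[(84, 36), (85, 35), (86, 34), (87, 33), (88, 35), (89, 43), (90, 52), (91, 60), (92, 70), (93, 80), (94, 90), (95, 95), (96, 99), (97, 103), (98, 103), (99, 102)]
[(50, 78), (51, 84), (52, 86), (53, 79), (54, 62), (55, 43), (56, 31), (57, 20), (58, 14), (59, 13), (60, 12), (61, 13), (62, 13), (63, 12), (64, 11), (65, 10), (66, 9), (67, 8), (68, 8), (69, 9), (70, 10), (71, 12), (72, 13), (73, 12), (74, 11)]
```

It's holding position. I'll finish the squeeze.

Request:
drive_tool([
  {"delta_pos": [0,0.9,0],"turn": 0,"claw": 0.59},
  {"delta_pos": [0,0.9,0],"turn": 0,"claw": 0.57},
  {"delta_pos": [0,0.9,0],"turn": 0,"claw": 0.55},
  {"delta_pos": [0,0.9,0],"turn": 0,"claw": 0.53},
  {"delta_pos": [0,0.9,0],"turn": 0,"claw": 0.51},
  {"delta_pos": [0,0.3,0],"turn": 0,"claw": 0.48},
  {"delta_pos": [0,0,0],"turn": 0,"claw": 0.44},
  {"delta_pos": [0,0,0],"turn": 0,"claw": 0.4},
  {"delta_pos": [0,0,0],"turn": 0,"claw": 0.4},
  {"delta_pos": [0,0,0],"turn": 0,"claw": 0.4},
])

```text
time_s: 11.65
tcp_pos: [0.5783, -0.0721, 0.2725]
ee_rot: [[0.131, -0.991, -0.001], [-0.991, -0.131, -0.0], [0.0, 0.001, -1.0]]
wrist_force: [-1.0, 3.5, 5.1]
gripper_width: 0.484
gripper_force: 30.0
```

```bash
python3 q.py
```

```text
11.65 0.4844932739421812 30.00840425491333 [-0.99276046  3.54216146  5.14346739] [ 0.98019551  0.37288225 -0.15825358]
moved 96.07793795869485
[(84, 40), (85, 41), (86, 39), (87, 38), (88, 38), (89, 45), (90, 52), (91, 59), (92, 70), (93, 80), (94, 90), (95, 94), (96, 98), (97, 101), (98, 101), (99, 101)]
[(50, 68), (51, 74), (52, 78), (53, 73), (54, 57), (55, 40), (56, 29), (57, 19), (58, 15), (59, 14), (60, 14), (61, 14), (62, 13), (63, 13), (64, 13), (65, 13), (66, 11), (67, 10), (68, 10), (69, 11), (70, 12), (71, 13), (72, 14), (73, 13), (74, 13)]
```

The opening has stopped at 42 mm under the full 30 N, so the lever is shut, and the section is unmoved. I'm handing it in.

```bash
python3 -c "
from h import *
print(ticket.finish_job())"
```

```text
the job is handed in; nothing more can be done
None
```

I pushed the section about 96 mm up the rod so the rim sits at the tape's down-slope edge, squeezed the lever shut in the same grip (30 N, still held), and handed the job in; no verdict came back.

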